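Run off the first seeds, then feed the soaking beaker

TASK

Push the swivelling seed chute round with a finger until its mouth is centred over the short steel cup and let it stand there for at least two seconds (the first seeds are run off as waste), then push it on until its mouth is centred over the tall glass beaker and leave it there at rest. Only push the chute: do not pinch it between the fingers, and do not lift or shift the beaker, the cup, the petri dish or any of the other things standing around.

Things in the scene. Friction and masses are not known exactly. Their poses are not given: they have to be found in the camera images.
- chute_mouth (a point): Mouth of the chute: centre of the lower opening of the spout, 97 mm above the table. Its x axis points level along the chute, away from the pivot: the vertical pivot axis is 150 mm back along -x. z is up. The spout is an upright square steel tube, 32 mm wide outside, 26 mm inside; push on its flat left or right side, 97 to 140 mm above the table, 135 to 165 mm from the pivot axis.
- chute: The whole swivelling chute, plain steel. Origin on the table straight under the mouth; x axis level along the chute away from the pivot, z up, so it turns with the chute. It swings up to 1.25 rad either side of its middle direction (roughly away from the robot). Light dry friction, about 1 N at the mouth: it stays where it is left; no spring, no detents.
- soak_beaker: Glass beaker with some water in it, 74 mm wide, 87 mm high, open at the top: the tallest of the three receivers round the stand. Origin at the centre of its underside, z up. Loose. Its centre is 145 to 155 mm or so from the pivot axis, so the mouth swings over it with 10 mm to spare.
- waste_cup: Short round steel cup, 68 mm across, 55 mm high, open at the top. Origin at the centre of its underside, z up. Loose; stands under the circle of the mouth like the beaker. (Above the hub the chute has an inlet cup 54 mm across; its top, 160 mm above the table, is the highest point. The post, 18 mm thick, stands on a fixed round foot 104 mm across. The open trough from it to the spout is 32 mm wide.)
- dish: Flat round petri dish with lid, 93 mm across, 14 mm high, also under the mouth's circle; not used. Origin at the centre of its underside. Loose.
- vial_a: Small glass vial with a screw cap, 23 mm across, 60 mm high, standing under the trough between the stand's foot and the receivers. Leave alone. Origin at the centre of its underside.
- rubber_eraser: Eraser, 34 x 47 x 13 mm, lying on the table to the right of the three receivers. Leave alone. Origin at the centre of its underside.
- roll: Roll of labels, 58 mm across, 26 mm high, at the left. Leave alone. Origin at the centre of its underside.
- vial_b: Small glass vial with a screw cap, 23 mm across, 60 mm high, at the right. Leave alone. Origin at the centre of its underside.
Mind the look-alikes: they are no part of the job. What is shaped like the soak_beaker but green or yellow is not meant.

How it is judged (in metres and radians):
On the way:
1. the mouth of the chute stands over the steel cup (horizontal distance between chute_mouth and waste_cup below 0.015 m), for 1.5 s.
At the end, for the whole second after the job is handed in: The chute is at rest with the centre of its mouth within 15 mm (seen from above) of the beaker's centre, and the beaker, cup, dish, vials, eraser and label roll stand within 15 mm of where they stood, receivers upright; before that, the mouth stood within 15 mm of the steel cup's centre for 1.5 s (horizontal distance between chute_mouth and soak_beaker below 0.015 m and angular speed of chute below 0.02 rad/s and distance of each of soak_beaker, waste_cup, dish, vial_a, rubber_eraser, roll, vial_b from where it was at the start of the episode below 0.015 m and angle between each of soak_beaker, waste_cup, dish's own z axis and vertical below 0.1 rad); the robot touches nothing.
It fails at once if the chute is pinched: fingers press on both of its side walls at once ((contact force between the fingers and chute_c0 above 1 N or contact force between the fingers and chute_c1 above 1 N) and (contact force between the fingers and chute_c2 above 1 N or contact force between the fingers and chute_c3 above 1 N)).
It fails at once if the beaker, cup or petri dish is shifted, knocked over or lifted (distance of any of soak_beaker, waste_cup, dish from where it was at the start of the episode above 0.015 m).
It fails at once if another thing on the table is shifted or lifted (distance of any of vial_a, rubber_eraser, roll, vial_b from where it was at the start of the episode above 0.015 m).
It also fails if it takes over 72 s, if anything falls off the work surface, if the arm or the gripper's body presses on something with over 40 N, if the wrist force passes 120 N, or if a joint passes its speed limit or range.

ROBOT

A 6-joint arm with a two-finger parallel gripper is mounted at the origin on the work surface; the furniture and walls round the work are solid. World frame = base frame: x ahead of the robot, y to its left, z up, the work surface at z = 0. Lengths are in mm, angles in rad, forces in N, time in s.
With the tool pointing down it reaches from about 350 to 875 mm from the base axis. Payload 4.2 kg.
Tool frame: the origin (TCP) lies at the very end of the fingers, on their centre line; the grasp point (between the pads) lies 19 mm behind it; z points along the fingers, y is the direction in which the jaws open and shut (so a half turn about z gives the same grasp; the last joint's range is limited). The gripper opens to 85 mm and grips with 20 to 120 N. Pads are 22 mm wide; open, the fingers measure 114 mm over their backs; the gripper's body (76 mm by 85 mm) begins 54 mm behind the grasp point. The pads swing forward as they close: fully open they stand 13 mm farther back than shut.
Start: joints at [1.586, 0.385, 0.008, 0, -1.194, -0.259], TCP at [150.838, 606.504, 210.812] pointing down, gripper open.
Joint ranges: [-3.14, 3.14], [-1.21, 2.06], [-1.07, 1.41], [-3.16, 2.05], [-2.99, -0.16], [-3.1, 3.1]. Speed limits (rad/s): [2.79, 2.79, 3.14, 3.14, 3.14, 3.14].

INTERFACE

Orientations are given as a unit quaternion [x, y, z, w].
In Python, from bench import arm gives the robot as it stands.
- The arm moves only by the tool apply_moves, never from a script. Its argument "rows" is a list of rows, each a list of 2 entries, a list of its own where there are three numbers: the shift along the tool's x, y, z in mm, then the turn, a rotation vector about the tool's x, y, z in degrees. In form: [[[dx, dy, dz], [ax, ay, az]], ...]. A call has 1 to 12 rows; each row is the pose to reach, as a shift and turn from the pose commanded when the call began, along the tool's axes at that moment; what a row does not reach only later rows make up. A row lasts 1/10 s, in which the tool goes at most 50 mm and 8.59 degrees, less where a joint would pass 70% of its speed; a pose out of reach is approached as far as the arm can. A call with a gripper value outside its range is refused whole. "claw" is the closure in counts, from 0 (fully open) to 255 (shut), set as the call begins (left out, the last holds). The fingers move at their own pace and stop on an object; the grip force is fixed at half the most. Time passes only in rows, so rows that repeat a pose let the fingers close. It gives the time, the measured TCP pose, the force and the opening at its end, in the units of the state.
- arm.read_state(): the state, without advancing time (a new reading comes with each control period).
- arm.get_image(name): name is "scene" or "side" or "wrist"; returns a dict with "color" (400x640x3 uint8, red, green, blue), "z_map" (400x640 float32, mm along the optical axis (not along the pixel's ray), 0 where there is no reading), "camera_matrix" (3x3 intrinsics, pixels), "R" (3x3) and "t" (3): a world point X has camera coordinates R X + t. Camera axes: x right, y down, z forward; pixel columns grow to the right and rows downward; lengths in mm; the calibration is good to about 2 mm. A picture is of the moment at which its call begins.
- arm.job_done(): hands the job in, once; it reports no verdict.
The state is a dict: "clock": time; "joints": joint angles; "joint_vel": joint speeds; "joint_efforts": joint torques, N m; "position": TCP position; "ee_rot": TCP orientation; "contact_force": force on the tool from outside, world axes, zero at the start; "wrist_torque": the same for the moment, N m; "gripper_width": finger opening in mm.
Only numpy, scipy, OpenCV 4.12 (cv2) and the standard library are available. Lean on these libraries where they do the work, as an engineer would, in place of code of your own. Each camera call takes 0.05 s, during which the arm holds its last target. There are 200 camera calls.

## Working session

There is one attempt and no reset: what is moved stays moved. The work goes in short steps, Python scripts to look and compute and a tool call to move; the robot and the scene stay as the last step left them, time stands still between calls to the robot, and variables do not carry over. Pictures are saved under pics/ and viewed, about 8 in all and at most 12, crops included, and the job is handed in when it is done.

Besides the shell and the picture viewer there is one more tool, called by a JSON object that holds its "method" and its "body". apply_moves: Moves the arm, as the interface text tells. Its arguments: {"type":"object","properties":{"rows":{"type":"array"},"claw":{"type":"number"}},"required":["rows"]}

```bash
mkdir -p pics
python3 - <<'E'
from bench import arm
import cv2,numpy as np
s=arm.read_state();print(s)
for n in ("scene","side"):
    im=arm.get_image(n);cv2.imwrite(f"pics/{n}1.png",im["color"][...,::-1])
    np.savez(f"pics/{n}1.npz",**im)
    print(n,im["camera_matrix"].tolist(),im["R"].round(3).tolist(),im["t"])
E
```

```text
{'clock': 0.0, 'joints': array([ 1.58560729e+00,  3.85576008e-01,  6.62003246e-03, -5.05449959e-04,
       -1.19405475e+00, -2.58588821e-01]), 'joint_vel': array([-0.00136625, -0.00100033,  0.00146261, -0.00084009, -0.00088838,
       -0.00137997]), 'joint_efforts': array([ 4.61974814e-04, -3.92287016e+01,  1.88395840e+01,  4.18612674e+00,
       -4.76114845e-03,  9.71474208e-07]), 'position': array([150.69342936, 605.89255991, 209.70670722]), 'ee_rot': array([ 9.92568760e-01, -1.21679804e-01, -8.18233660e-05,  1.12888157e-03]), 'contact_force': array([0.29349156, 0.09086608, 0.03931949]), 'wrist_torque': array([-0.04029773, -0.00343259,  0.00718212]), 'gripper_width': 85.77440465369494}
scene [[443.52857092823274, 0.0, 321.326851744256], [0.0, 443.52857092823274, 203.85826402968445], [0.0, 0.0, 1.0]] [[0.363, 0.932, 0.007], [0.724, -0.277, -0.632], [-0.587, 0.235, -0.775]] [-124.66932928 -243.66599112 1542.45280912]
side [[387.09718666256276, 0.0, 318.3982257611043], [0.0, 387.09718666256276, 201.93770977907926], [0.0, 0.0, 1.0]] [[0.87, -0.492, -0.015], [-0.223, -0.366, -0.904], [0.439, 0.79, -0.428]] [-370.59418294  170.91709239  975.49815814]
```

View pics/scene1.png

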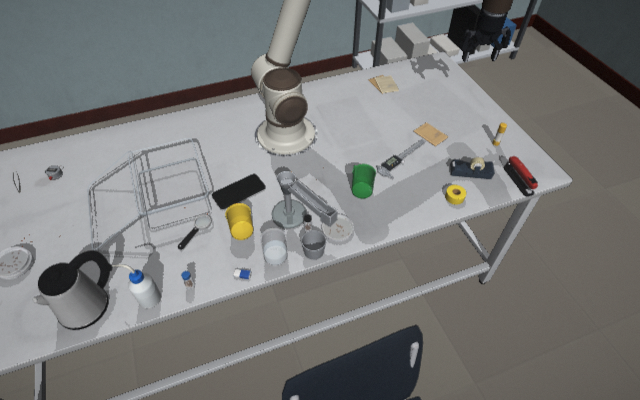

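View pics/side1.png

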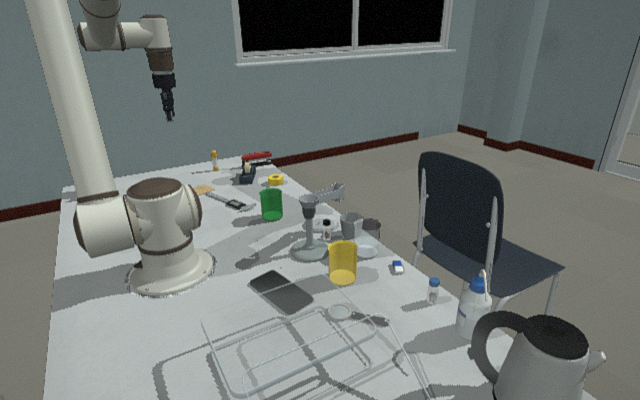

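Candidates for the beaker are clear glass at scene (275,250), green (362,180) and yellow (240,222). For the cup, steel at (313,242), and the dish is at (340,228). Next is a close crop to check the choice, plus measurements.

```bash
cat > h.py <<'E'
import numpy as np,cv2
def load(n): return np.load(f"pics/{n}.npz")
def cloud(im):
    z=im["z_map"].astype(float);K=im["camera_matrix"];v,u=np.mgrid[:z.shape[0],:z.shape[1]]
    P=np.stack([(u-K[0,2])/K[0,0]*z,(v-K[1,2])/K[1,1]*z,z],-1)
    W=(P-im["t"])@im["R"]; W[z==0]=np.nan; return W
def proj(im,X):
    c=np.asarray(X)@im["R"].T+im["t"];K=im["camera_matrix"];return (c[...,:2]/c[...,2:])*[K[0,0],K[1,1]]+K[:2,2]
def onplane(im,u,v,h):
    K=im["camera_matrix"];d=im["R"].T@np.array([(u-K[0,2])/K[0,0],(v-K[1,2])/K[1,1],1]);o=-im["R"].T@im["t"]
    return o+d*(h-o[2])/d[2]
E
python3 - <<'E'
from h import *
im=load("scene1");W=cloud(im)
c=im["color"][155:295,180:385,::-1];cv2.imwrite("pics/c1.png",cv2.resize(c,None,fx=3.9,fy=3.9,interpolation=cv2.INTER_CUBIC))
for u,v in [(286,175),(300,190),(320,207),(330,215),(340,228),(313,228),(313,250),(275,235),(275,250),(307,218),(243,273),(289,217),(240,210),(362,170)]: print(u,v,W[v,u].round(0))
E
```

```text
286 175 [322. -97. 150.]
300 190 [374. -75. 135.]
320 207 [437. -41. 119.]
330 215 [459. -21. 102.]
340 228 [453.  14.  18.]
313 228 [412. -53.  -2.]
313 250 [519. -93.  57.]
275 235 [ 436. -171.   55.]
275 250 [ 500. -189.   82.]
307 218 [416. -72.  60.]
243 273 [ 496. -282.   18.]
289 217 [ 360. -108.   14.]
240 210 [ 319. -238.   56.]
362 170 [307. 146.  64.]
```

View pics/c1.png

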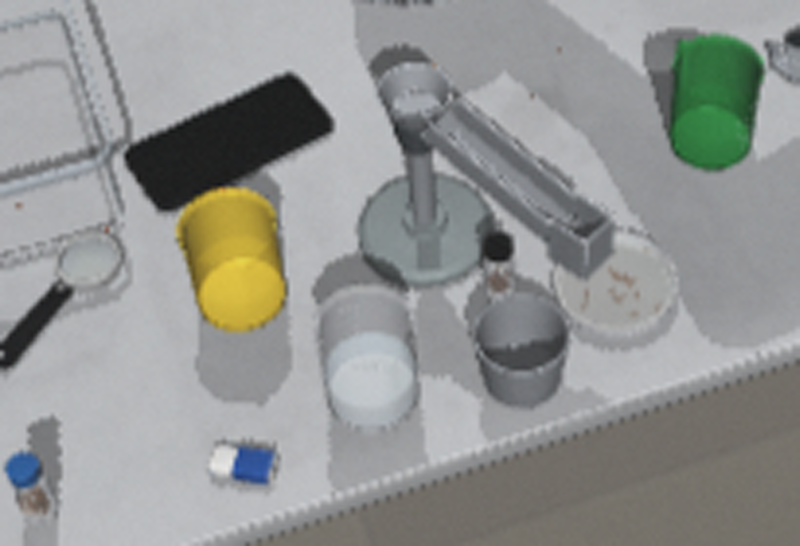

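The crop shows the clear beaker with water (crop 367,350), the steel cup (520,350) beside it, and the dish under the spout (585,245). Green and yellow are look-alikes. The chute has to swing to the robot's right (−y), so I'll push on its left side. First I'll get an overhead wrist view.

```bash
cat >> h.py <<'E'
from scipy.spatial.transform import Rotation as Ro
def tool(s,*pts):
    R=Ro.from_quat(s["ee_rot"]).as_matrix()
    for p in pts: print(p,"->",(R.T@(np.array(p)-s["position"])).round(1))
    print("tool x",R[:,0].round(3),"y",R[:,1].round(3),"z",R[:,2].round(3))
E
python3 - <<'E'
from h import *
from bench import arm
s=arm.read_state();w=arm.get_image("wrist");R=Ro.from_quat(s["ee_rot"]).as_matrix()
cam=-w["R"].T@w["t"];print("cam in tool",R.T@(cam-s["position"]),"\n",(w["R"]@R).round(2),w["camera_matrix"][0,0])
tool(s,(420,330,330),(430,-60,400),(400,-90,420))
# foot, pivot
im=load("scene1");W=cloud(im)
m=(np.abs(W[...,2]-155)<8)&(np.hypot(W[...,0]-330,W[...,1]+100)<60);print(m.sum(),W[m].mean(0))
E
```

```text
cam in tool [  79.38975156   -0.36959073 -162.25571516] 
 [[ 0.    1.   -0.  ]
 [-0.95  0.   -0.31]
 [-0.31  0.    0.95]] 326.0187601645963
(420, 330, 330) -> [ 328.   203.  -119.7]
(430, -60, 400) -> [ 431.9  579.2 -189. ]
(400, -90, 420) -> [ 410.   615.6 -208.9]
tool x [ 0.97  -0.242  0.   ] y [-0.242 -0.97   0.002] z [-0.    -0.002 -1.   ]
199 [342.90322758 -96.67344807 155.10249927]
```

{"method": "apply_moves", "body": {"rows": [[[350,176,-140],[0,0,0]],[[350,176,-140],[0,0,0]],[[350,176,-140],[0,0,0]],[[350,176,-140],[0,0,0]],[[350,176,-140],[0,0,0]],[[350,176,-140],[0,0,0]],[[350,176,-140],[0,0,0]],[[350,176,-140],[0,0,0]],[[350,176,-140],[0,0,0]],[[350,176,-140],[0,0,0]],[[350,176,-140],[0,0,0]],[[350,176,-140],[0,0,0]]], "claw": 255}}

```text
clock: 1.35
position: [446.9, 351.9, 349.8]
ee_rot: [0.993, -0.121, -0.001, 0.001]
contact_force: [0.3, 0.1, -0.5]
gripper_width: -0.3
```

{"method": "apply_moves", "body": {"rows": [[[181,429,-30],[0,0,0]],[[181,429,-30],[0,0,0]],[[181,429,-30],[0,0,0]],[[181,429,-30],[0,0,0]],[[181,429,-30],[0,0,0]],[[181,429,-30],[0,0,0]],[[181,429,-30],[0,0,0]],[[181,429,-30],[0,0,0]],[[181,429,-30],[0,0,0]],[[181,429,-30],[0,0,0]],[[181,429,-30],[0,0,0]],[[181,429,-30],[0,0,0]]]}}

```text
clock: 2.55
position: [520.0, -107.8, 380.2]
ee_rot: [0.993, -0.121, -0.001, -0.0]
contact_force: [0.6, -0.5, 0.7]
gripper_width: -0.0
```

Run:
```python
from h import *
from bench import arm
im=arm.get_image("wrist");cv2.imwrite("pics/w1.png",im["color"][...,::-1]);np.savez("pics/w1.npz",**im)
print(arm.read_state()["position"],proj(im,[[343,-97,155],[519,-93,57],[500,-189,82]]))
```

```text
[ 519.99899886 -107.43511871  380.35804257] [[339.18681031 287.13584004]
 [306.43321988 151.39471268]
 [374.85507635 151.24285132]]
```

View pics/w1.png

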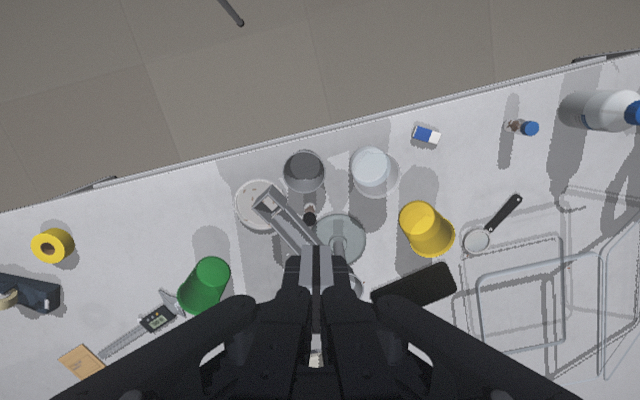

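The overhead view shows the dish at (258,205), the cup at (304,172), the beaker at (372,168), the foot at (337,240), the spout at about (268,197) and vial_a at (310,214). I'll measure on an enlarged crop.

Run:
```python
from h import *
im=load("w1");W=cloud(im)
c=im["color"][135:275,225:415,::-1];cv2.imwrite("pics/c2.png",cv2.resize(c,None,fx=4,fy=4,interpolation=cv2.INTER_CUBIC))
def fitc(P):
    A=np.c_[2*P[:,:2],np.ones(len(P))];s=np.linalg.lstsq(A,(P[:,:2]**2).sum(1),rcond=None)[0];return s[:2],np.sqrt(s[2]+s[0]**2+s[1]**2)
Z=W[...,2]
def near(x,y,r,lo,hi):
    m=(np.hypot(W[...,0]-x,W[...,1]-y)<r)&(Z>lo)&(Z<hi);P=W[m]
    if len(P)>5: print((x,y,lo,hi),len(P),"mean",P.mean(0).round(1),"minEnc",[np.round(q,1) for q in cv2.minEnclosingCircle(P[:,:2].astype(np.float32))])
near(500,-90,60,48,62);near(490,-185,60,76,95);near(490,-185,60,40,76);near(350,-105,70,4,25);near(460,-20,60,8,22);near(455,-25,40,95,160)
```

```text
(500, -90, 48, 62) 305 mean [484.5 -78.7  53.3] minEnc [array([487.8, -79.9]), np.float64(33.8)]
(490, -185, 76, 95) 427 mean [ 459.8 -187.8   83. ] minEnc [array([ 467.8, -183.7]), np.float64(37.7)]
(490, -185, 40, 76) 542 mean [ 459.1 -186.6   58. ] minEnc [array([ 467.4, -184.2]), np.float64(34.0)]
(350, -105, 4, 25) 1615 mean [ 352.9 -113.6   13.2] minEnc [array([ 354.4, -102.7]), np.float64(64.2)]
(460, -20, 8, 22) 945 mean [460.6   2.1  13.5] minEnc [array([459.7, -20. ]), np.float64(59.9)]
(455, -25, 95, 160) 1271 mean [457.  -36.8 123.5] minEnc [array([455.7, -38.7]), np.float64(36.7)]
```

View pics/c2.png

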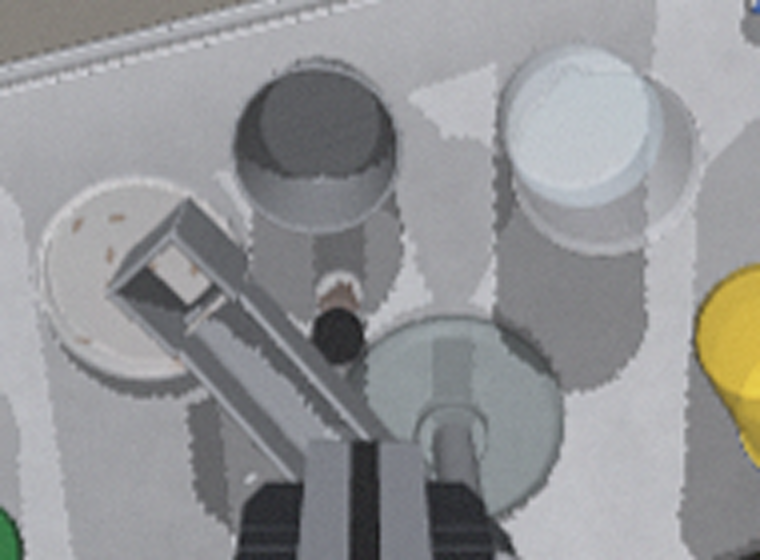

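Run:
```python
from h import *
from scipy.optimize import least_squares
im=load("w1");W=cloud(im);Z=W[...,2]
f=lambda a,b:(225+(a+.5)/4-.5,135+(b+.5)/4-.5)
print("foot z",np.round([W[135+y//4,225+x//4] for x,y in((400,360),(520,370),(540,430))],1))
for h in(8,12):
    P=np.array([onplane(im,*f(*q),h)[:2] for q in((452,314),(508,328),(545,365),(563,420),(552,465),(520,508),(400,328))])
    r=least_squares(lambda c:np.hypot(*(P-c).T)-52,[345,-97]);print("pivot",h,r.x,r.fun.round(1))
# spout and trough: points high
m=(Z>100)&(Z<175)&(np.hypot(W[...,0]-345,W[...,1]+97)<190)&(W[...,0]<500)&(W[...,1]<40)
m&=np.hypot(W[...,0]-468,W[...,1]+184)>60
m[272:]=False
P=W[m];d=np.hypot(P[:,0]-345,P[:,1]+97)
for a in range(60,180,10):
    q=P[(d>a)&(d<a+10)]
    if len(q):
        t=np.arctan2(q[:,1]+97,q[:,0]-345);print(a,len(q),"z",np.percentile(q[:,2],[2,50,98]).round(0),"ang",np.percentile(t,[2,50,98]).round(3))
# corners of spout end
for c in((187,205),(115,288)):
    u,v=f(*c);print(c,[W[int(v)+i,int(u)+j].round(0).tolist() for i in(0,1,2)for j in (0,1)])
for n,c,r,h in(("cup",(488,-80),34,55),("beak",(468,-184),37,87)):
    t=np.linspace(0,6.28,60);p=proj(im,np.c_[c[0]+r*np.cos(t),c[1]+r*np.sin(t),0*t+h]);print(n,(p.min(0)-[225,135])*4,(p.max(0)-[225,135])*4)
```

```text
foot z [[ 378.4  -89.4   12.9]
 [ 363.  -139.7   14.9]
 [ 331.7 -142.5   13.2]]
pivot 8 [ 341.38067355 -102.52974339] [ 1.2  1.  -0.8 -0.6 -0.5  1.9 -0.3]
pivot 12 [ 343.13523991 -102.23850038] [ 1.1  1.  -0.7 -0.6 -0.6  1.5 -0.6]
60 88 z [125. 128. 148.] ang [0.195 0.402 0.663]
70 198 z [123. 126. 148.] ang [0.24  0.514 0.67 ]
80 206 z [121. 125. 146.] ang [0.274 0.513 0.648]
90 208 z [118. 122. 143.] ang [0.299 0.513 0.638]
100 197 z [116. 120. 141.] ang [0.323 0.518 0.621]
110 207 z [114. 118. 139.] ang [0.338 0.511 0.614]
120 190 z [104. 116. 139.] ang [0.354 0.522 0.605]
130 163 z [101. 124. 140.] ang [0.363 0.581 0.598]
140 159 z [102. 126. 140.] ang [0.374 0.575 0.593]
150 227 z [102. 130. 140.] ang [0.382 0.456 0.583]
(187, 205) [[492.0, -36.0, 102.0], [492.0, -37.0, 101.0], [492.0, -37.0, 107.0], [491.0, -37.0, 102.0], [492.0, -37.0, 110.0], [490.0, -38.0, 107.0]]
(115, 288) [[479.0, -12.0, 138.0], [479.0, -14.0, 139.0], [478.0, -12.0, 138.0], [478.0, -14.0, 139.0], [477.0, -12.0, 138.0], [475.0, -12.0, 136.0]]
cup [224.3168067   62.59712592] [401.80510944 235.66145603]
beak [501.40726859  53.99418081] [708.12496813 255.00418472]
```

```bash
cat >> h.py <<'E'
PIV=np.array([343.,-100.])
def goal(s,th,off,z,r=150):
    R=Ro.from_quat(s["ee_rot"]).as_matrix();e=np.array([np.cos(th),np.sin(th)]);l=np.array([-e[1],e[0]])
    p=np.r_[PIV+r*e+off*l,z];G=np.c_[np.r_[e,0],np.r_[-l,0],[0,0,-1]]
    print(f"th {th:.3f} off {off} world",p.round(1),"shift",(R.T@(p-s["position"])).round(1),"turn",np.degrees(Ro.from_matrix(R.T@G).as_rotvec()).round(1))
E
python3 - <<'E'
from h import *
from bench import arm
s=arm.read_state();print(s["joints"].round(2));goal(s,.485,50,200);goal(s,.485,50,108)
E
```

```text
[ 0.1   0.15  0.1  -0.   -1.52  1.23]
th 0.485 off 50 world [452.4  14.2 200. ] shift [ -94.6 -101.8  180.5] turn [ -0.    0.  -41.7]
th 0.485 off 50 world [452.4  14.2 108. ] shift [ -94.5 -101.8  272.5] turn [ -0.    0.  -41.7]
```

{"method": "apply_moves", "body": {"rows": [[[-95,-102,150],[0,0,-42]],[[-95,-102,150],[0,0,-42]],[[-95,-102,150],[0,0,-42]],[[-95,-102,150],[0,0,-42]],[[-95,-102,150],[0,0,-42]],[[-95,-102,150],[0,0,-42]],[[-95,-102,210],[0,0,-42]],[[-95,-102,240],[0,0,-42]],[[-95,-102,260],[0,0,-42]],[[-95,-102,272],[0,0,-42]],[[-95,-102,272],[0,0,-42]],[[-95,-102,272],[0,0,-42]]]}}

```text
clock: 3.8
position: [453.8, 13.7, 109.8]
ee_rot: [0.97, 0.242, 0.001, 0.0]
contact_force: [0.7, 0.5, 0.6]
gripper_width: 0.4
```

```bash
cat >> h.py <<'E'
def snap(n,tag):
    from bench import arm
    im=arm.get_image(n);np.savez(f"pics/{tag}.npz",**im);return im
def overlay(im,th,box,f,out):
    "pivot ray, mouth, receivers circles drawn on crop"
    x0,y0,x1,y1=box;c=cv2.resize(im["color"][y0:y1,x0:x1,::-1],None,fx=f,fy=f,interpolation=cv2.INTER_CUBIC)
    t=np.linspace(0,2*np.pi,60)
    px=lambda X:((proj(im,np.array(X))-[x0,y0]+.5)*f).astype(int)
    for q,r,h,col in(((488,-80),34,55,(0,255,0)),((468,-184),37,87,(255,0,0))):
        cv2.polylines(c,[px(np.c_[q[0]+r*np.cos(t),q[1]+r*np.sin(t),0*t+h])],True,col,1)
    e=np.array([np.cos(th),np.sin(th)]);l=np.array([-e[1],e[0]])
    for h in(97,140): cv2.polylines(c,[px([np.r_[PIV+(150+a)*e+b*l,h] for a,b in((-16,-16),(16,-16),(16,16),(-16,16))])],True,(0,0,255),1)
    cv2.imwrite(out,c)
E
python3 - <<'E'
from h import *
from bench import arm
s=arm.read_state();print(s["position"],s["contact_force"],s["joints"].round(2))
im=snap("scene","s2");overlay(im,.485,(235,150,385,280),5.2,"pics/c3.png")
goal(s,.137,50,108);goal(s,.137,30,108)
E
```

```text
[453.78299698  13.6742074  109.84179695] [0.70571993 0.45679503 0.64753121] [ 0.39  0.2  -0.54  0.   -0.82  1.67]
th 0.137 off 50 world [484.8 -30.  108. ] shift [ 6.9 53.1  1.9] turn [ 0.  -0.1 20.1]
th 0.137 off 30 world [487.5 -49.8 108. ] shift [-0.  71.9  1.9] turn [ 0.  -0.1 20.1]
```

View pics/c3.png

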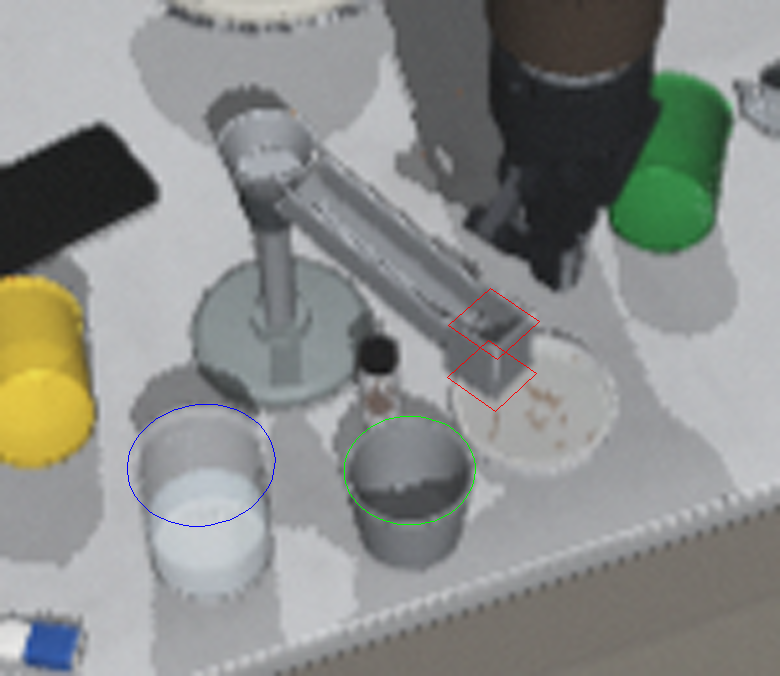

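The model square matches the spout to within about 5 mm and the receiver circles fit. The closed finger stands clear to the chute's left, so I'll push on an arc and stop short of the cup.

Run:
```python
from h import *
from bench import arm
s=arm.read_state()
for th,o in((.485,36),(.42,30),(.35,30),(.28,30),(.22,30),(.19,30)): goal(s,th,o,108)
```

```text
th 0.485 off 36 world [458.9   1.8 108. ] shift [-1.2 12.9  2.2] turn [ 0.  -0.2  0.2]
th 0.420 off 30 world [467.7 -11.4 108. ] shift [ 0.4 28.7  2.2] turn [ 0.  -0.2  3.9]
th 0.350 off 30 world [473.6 -20.4 108. ] shift [ 1.4 39.4  2.2] turn [ 0.  -0.2  7.9]
th 0.280 off 30 world [478.9 -29.7 108. ] shift [ 1.7 50.1  2.2] turn [ 0.  -0.2 12. ]
th 0.220 off 30 world [482.8 -38.  108. ] shift [ 1.3 59.2  2.2] turn [ 0.  -0.2 15.4]
th 0.190 off 30 world [484.6 -42.2 108. ] shift [ 0.9 63.8  2.2] turn [ 0.  -0.2 17.1]
```

{"method": "apply_moves", "body": {"rows": [[[-1,7,1],[0,0,0]],[[-1,13,1],[0,0,0]],[[0,21,1],[0,0,2]],[[0,28,1],[0,0,4]],[[1,34,1],[0,0,6]],[[1,40,1],[0,0,8]],[[1,45,1],[0,0,10]],[[1,50,1],[0,0,12]],[[1,55,1],[0,0,14]],[[1,59,1],[0,0,15]],[[1,62,1],[0,0,16]],[[1,64,1],[0,0,17]]]}}

```text
clock: 5.05
position: [483.0, -43.2, 107.6]
ee_rot: [0.995, 0.095, -0.001, 0.0]
contact_force: [-0.0, 0.9, 0.2]
gripper_width: -0.1
```

```bash
cat >> h.py <<'E'
def chute_angle(im):
    W=cloud(im);Z=W[...,2];d=np.hypot(W[...,0]-PIV[0],W[...,1]-PIV[1]);m=(Z>112)&(Z<142)&(d>70)&(d<165)&(im["color"].max(-1)>60);return W[m]
E
python3 - <<'E'
from h import *
from bench import arm
s=arm.read_state();print(s["position"],s["contact_force"])
im=snap("scene","s3");overlay(im,.19,(235,150,385,280),5.2,"pics/c4.png")
for th,o in((.137,30),(.137,28)):goal(s,th,o,108)
E
```

```text
[483.0300751  -43.24883379 107.58258998] [-0.012669    0.93588921  0.18946935]
th 0.137 off 30 world [487.5 -49.8 108. ] shift [ 3.1  7.3 -0.4] turn [-0.   0.1  3.1]
th 0.137 off 28 world [487.8 -51.8 108. ] shift [ 3.   9.3 -0.4] turn [-0.   0.1  3.1]
```

View pics/c4.png

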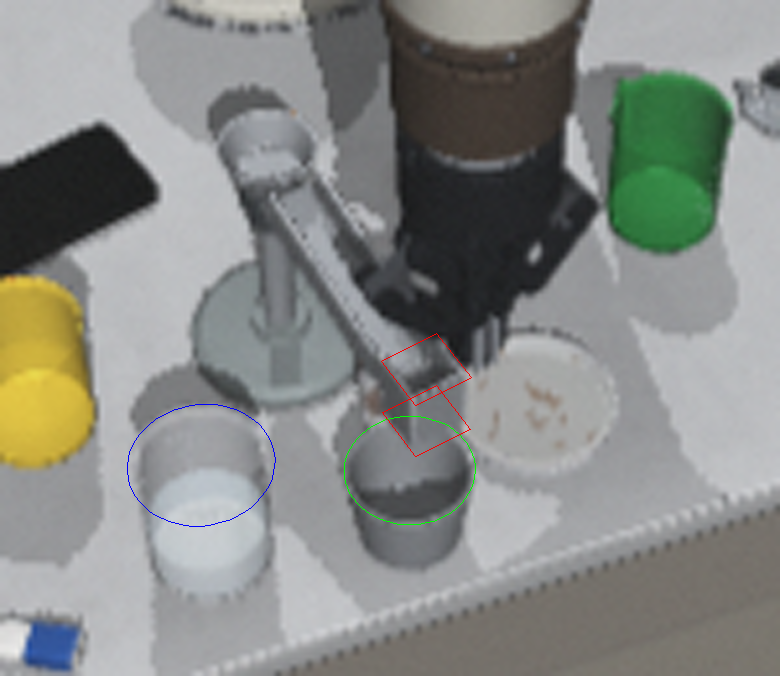

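```bash
sed -i 's/^PIV=.*/PIV=np.array([340.5,-102.])/' h.py
python3 - <<'E'
from h import *
from bench import arm
s=arm.read_state();im=load("s3")
for th in (.14,.16,.18,.2,.22):
    e=np.array([np.cos(th),np.sin(th)]);l=np.array([-e[1],e[0]])
    print(th,[((proj(im,np.r_[PIV+(150+a)*e+b*l,h])-[235,150]+.5)*5.2).round(0) for a,b,h in((16,-16,97),(16,-16,140),(-16,-16,140),(16,16,97))])
for th in(.15,):
  for o in (30,28,26):goal(s,th,o,108)
print("finger off now",[(th,np.round(np.dot(s["position"][:2]-PIV,[-np.sin(th),np.cos(th)]),1)) for th in(.16,.18,.2)])
for q in((488,-80),(468,-184)): v=np.array(q)-PIV;print(np.hypot(*v),np.arctan2(v[1],v[0]))
E
```

```text
0.14 [array([395., 460.]), array([394., 409.]), array([363., 363.]), array([451., 434.])]
0.16 [array([401., 458.]), array([400., 407.]), array([368., 361.]), array([457., 431.])]
0.18 [array([407., 455.]), array([407., 404.]), array([373., 359.]), array([462., 428.])]
0.2 [array([413., 453.]), array([413., 402.]), array([378., 358.]), array([467., 425.])]
0.22 [array([419., 450.]), array([419., 399.]), array([383., 356.]), array([472., 422.])]
th 0.150 off 30 world [484.3 -49.9 108. ] shift [-0.2  6.7 -0.4] turn [0.  0.1 2.3]
th 0.150 off 28 world [484.6 -51.9 108. ] shift [-0.2  8.7 -0.4] turn [0.  0.1 2.3]
th 0.150 off 26 world [484.9 -53.9 108. ] shift [-0.3 10.7 -0.4] turn [0.  0.1 2.3]
finger off now [(0.16, np.float64(35.2)), (0.18, np.float64(32.2)), (0.2, np.float64(29.1))]
149.13165324638496 0.14806103533250112
151.59238107503953 -0.5715356566047145
```

Run:
```python
from h import *
im=load("s3");W=cloud(im)
f=lambda a,b:(int(235+a/5.2),int(150+b/5.2))
for c in((405,400),(400,425),(420,400),(420,425),(440,400),(455,400),(410,436),(395,380),(410,415)):
    u,v=f(*c);print(c,(u,v),W[v,u].round(1))
# circles: rim points of cup in scene
for (x,y,lo,hi) in((488,-80,48,62),(468,-184,78,95)):
    m=(np.hypot(W[...,0]-x,W[...,1]-y)<55)&(W[...,2]>lo)&(W[...,2]<hi);P=W[m];print(len(P),[np.round(q,1) for q in cv2.minEnclosingCircle(P[:,:2].astype(np.float32))],np.ptp(P[:,:2],axis=0))
# spout side faces: PCA of points in 100<z<140 near mouth
m=(np.hypot(W[...,0]-485,W[...,1]+72)<30)&(W[...,2]>100)&(W[...,2]<142);P=W[m];print(len(P),cv2.minAreaRect(P[:,:2].astype(np.float32)))
c=cv2.resize(im["color"][205:250,290:340,::-1],None,fx=12,fy=12,interpolation=cv2.INTER_CUBIC);cv2.imwrite("pics/c5.png",c)
```

```text
(405, 400) (312, 226) [497.3 -86.5 132.7]
(400, 425) (311, 231) [490.8 -87.1 102.8]
(420, 400) (315, 226) [504.2 -80.9 138.7]
(420, 425) (315, 231) [504.4 -81.1 117.5]
(440, 400) (319, 226) [501.3 -68.9 129.2]
(455, 400) (322, 226) [501.7 -60.8 125.8]
(410, 436) (313, 233) [501.9 -85.7 107.6]
(395, 380) (310, 223) [487.2 -88.1 133.6]
(410, 415) (313, 229) [500.6 -85.1 123.3]
101 [array([489.5, -81.1]), np.float64(34.5)] [68.54280383 66.61319642]
144 [array([ 467., -182.]), np.float64(37.9)] [74.57352371 69.21563533]
294 ((479.837890625, -69.92601013183594), (49.412784576416016, 44.449127197265625), 16.215591430664062)
```

View pics/c5.png

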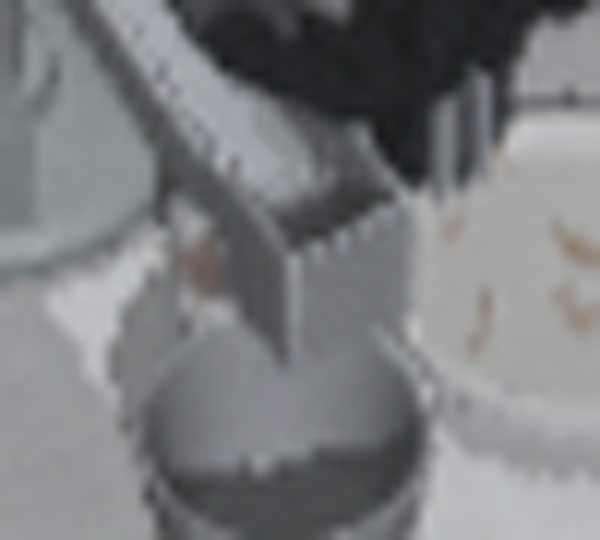

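Depth puts the mouth at about (485,−73), while the cup measures (488.5,−80.5). That leaves about 7 mm to push, and then it should stand there.

{"method": "apply_moves", "body": {"rows": [[[0,2,0],[0,0,1]],[[0,4,0],[0,0,2]],[[0,6,0],[0,0,2.5]],[[0,7,0],[0,0,2.5]],[[0,7,0],[0,0,2.5]],[[0,7,0],[0,0,2.5]],[[0,7,0],[0,0,2.5]],[[0,7,0],[0,0,2.5]]]}}

```text
clock: 5.9
position: [484.6, -49.8, 107.8]
ee_rot: [0.997, 0.074, -0.0, 0.0]
contact_force: [0.1, 0.6, 0.9]
gripper_width: 0.0
```

Run:
```python
from h import *
from bench import arm
s=arm.read_state();print(s["position"],s["contact_force"])
im=snap("scene","s4");W=cloud(im)
g=im["color"]
m=(np.hypot(W[...,0]-487,W[...,1]+80)<32)&(W[...,2]>100)&(W[...,2]<138)&(W[...,0]>493)
P=W[m];print(len(P),np.percentile(P,[5,50,95],axis=0).round(1))
overlay(im,.15,(270,180,360,255),8,"pics/c6.png")
w=snap("wrist","w4");cv2.imwrite("pics/w4.png",w["color"][...,::-1])
```

```text
[484.60238787 -49.83842096 107.77576441] [0.06346653 0.58344442 0.94130996]
117 [[495.  -93.7 103.4]
 [503.3 -80.2 120.8]
 [505.9 -62.7 136.6]]
```

View pics/c6.png

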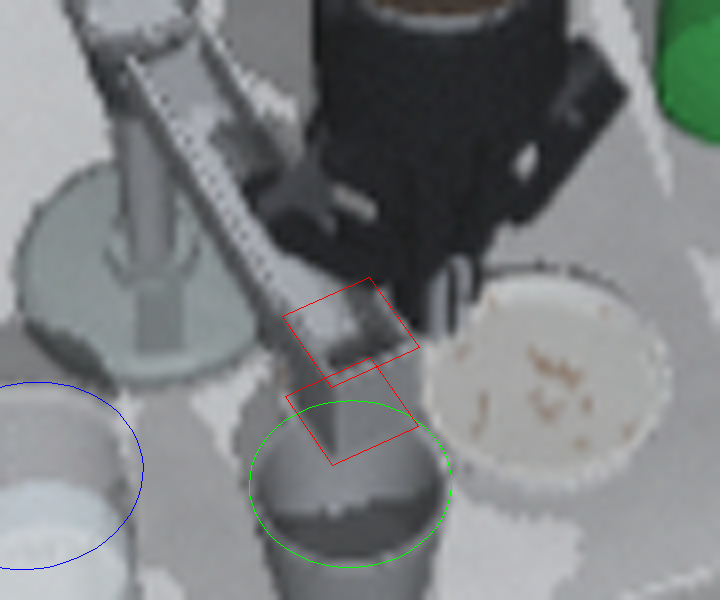

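The model square now matches the spout, with its bottom corner at (335,453). The mouth is about (487,−80) and the cup (489,−80.5), so I'll let it stand more than 2 s.

{"method": "apply_moves", "body": {"rows": [[[0,0,0],[0,0,0]],[[0,0,0],[0,0,0]],[[0,0,0],[0,0,0]],[[0,0,0],[0,0,0]],[[0,0,0],[0,0,0]],[[0,0,0],[0,0,0]],[[0,0,0],[0,0,0]],[[0,0,0],[0,0,0]],[[0,0,0],[0,0,0]],[[0,0,0],[0,0,0]],[[0,0,0],[0,0,0]],[[0,0,0],[0,0,0]]]}}

```text
clock: 7.2
position: [484.8, -49.8, 107.8]
ee_rot: [0.997, 0.074, 0.0, -0.0]
contact_force: [0.5, -0.8, 0.3]
gripper_width: -0.1
```

{"method": "apply_moves", "body": {"rows": [[[0,0,0],[0,0,0]],[[0,0,0],[0,0,0]],[[0,0,0],[0,0,0]],[[0,0,0],[0,0,0]],[[0,0,0],[0,0,0]],[[0,0,0],[0,0,0]],[[0,0,0],[0,0,0]],[[0,0,0],[0,0,0]],[[0,0,0],[0,0,0]],[[0,0,0],[0,0,0]],[[0,0,0],[0,0,0]],[[0,0,0],[0,0,0]]]}}

```text
clock: 8.4
position: [484.8, -49.8, 107.8]
ee_rot: [0.997, 0.074, 0.0, -0.0]
contact_force: [-0.9, 0.2, 0.3]
gripper_width: -0.1
```

Run:
```python
from h import *
from bench import arm
s=arm.read_state();print(s["clock"],s["position"],s["contact_force"])
for th in np.r_[.09:-.54:-.06,-.53]: goal(s,th,29.5,107.8)
```

```text
8.4 [484.84651033 -49.75474191 107.82557787] [-0.86105471  0.23141721  0.26770539]
th 0.090 off 29.5 world [487.2 -59.1 107.8] shift [1.  9.6 0. ] turn [-0.  -0.   3.4]
th 0.030 off 29.5 world [489.5 -68.  107.8] shift [ 1.9 18.8  0. ] turn [-0.  -0.   6.8]
th -0.030 off 29.5 world [491.3 -77.  107.8] shift [ 2.4 27.9  0. ] turn [-0.  -0.  10.3]
th -0.090 off 29.5 world [492.5 -86.1 107.8] shift [ 2.2 37.1  0. ] turn [-0.  -0.  13.7]
th -0.150 off 29.5 world [493.2 -95.2 107.8] shift [ 1.5 46.2  0. ] turn [-0.  -0.  17.1]
th -0.210 off 29.5 world [ 493.4 -104.4  107.8] shift [ 0.3 55.3  0. ] turn [-0.  -0.  20.6]
th -0.270 off 29.5 world [ 492.9 -113.6  107.8] shift [-1.5 64.3  0. ] turn [-0. -0. 24.]
th -0.330 off 29.5 world [ 492.  -122.7  107.8] shift [-3.8 73.2  0. ] turn [-0.  -0.  27.4]
th -0.390 off 29.5 world [ 490.5 -131.7  107.8] shift [-6.6 81.9  0. ] turn [-0.  -0.  30.9]
th -0.450 off 29.5 world [ 488.4 -140.7  107.8] shift [-10.   90.4   0. ] turn [-0.  -0.  34.3]
th -0.510 off 29.5 world [ 485.8 -149.5  107.8] shift [-13.8  98.8   0. ] turn [-0.  -0.  37.8]
th -0.530 off 29.5 world [ 484.8 -152.4  107.8] shift [-15.2 101.5   0. ] turn [-0.  -0.  38.9]
```

{"method": "apply_moves", "body": {"rows": [[[0,5,0],[0,0,2]],[[1,10,0],[0,0,3.5]],[[1,16,0],[0,0,6]],[[2,22,0],[0,0,8]],[[2,28,0],[0,0,10]],[[2,34,0],[0,0,12.5]],[[2,40,0],[0,0,15]],[[1,46,0],[0,0,17]],[[1,51,0],[0,0,19]],[[0,56,0],[0,0,21]],[[-1,60,0],[0,0,22.5]],[[-2,64,0],[0,0,24]]]}}

```text
clock: 9.6
position: [492.6, -113.7, 107.9]
ee_rot: [0.991, -0.136, 0.0, -0.0]
contact_force: [1.6, 1.5, -0.7]
gripper_width: -0.1
```

Run:
```python
from h import *
from bench import arm
s=arm.read_state();print(s["clock"],s["position"],s["contact_force"])
for th in (-.33,-.39,-.45,-.51,-.53): goal(s,th,29.5,107.8)
```

```text
9.6 [ 492.56976969 -113.67450772  107.897482  ] [ 1.5647499   1.49431271 -0.73403655]
th -0.330 off 29.5 world [ 492.  -122.7  107.8] shift [1.8 8.9 0.1] turn [-0.  -0.   3.3]
th -0.390 off 29.5 world [ 490.5 -131.7  107.8] shift [ 2.8 18.   0.1] turn [-0.  -0.   6.8]
th -0.450 off 29.5 world [ 488.4 -140.7  107.8] shift [ 3.2 27.1  0.1] turn [-0.  -0.  10.2]
th -0.510 off 29.5 world [ 485.8 -149.5  107.8] shift [ 3.1 36.3  0.1] turn [-0.  -0.  13.6]
th -0.530 off 29.5 world [ 484.8 -152.4  107.8] shift [ 2.9 39.4  0.1] turn [-0.  -0.  14.8]
```

{"method": "apply_moves", "body": {"rows": [[[1,5,0],[0,0,2]],[[2,9,0],[0,0,3.5]],[[2,14,0],[0,0,5]],[[3,18,0],[0,0,7]],[[3,22,0],[0,0,8.5]],[[3,26,0],[0,0,10]],[[3,30,0],[0,0,11]],[[3,33,0],[0,0,12.5]],[[3,36,0],[0,0,13.5]],[[3,38,0],[0,0,14]],[[3,39,0],[0,0,14.5]],[[3,39,0],[0,0,14.5]]]}}

```text
clock: 10.8
position: [484.5, -151.9, 107.8]
ee_rot: [0.966, -0.259, -0.0, 0.0]
contact_force: [1.1, 0.6, 0.2]
gripper_width: 0.0
```

Run:
```python
from h import *
from bench import arm
s=arm.read_state();print(s["clock"],s["position"],s["contact_force"])
im=snap("scene","s5");W=cloud(im)
overlay(im,-.53,(240,180,330,255),8,"pics/c7.png")
e=np.array([np.cos(-.53),np.sin(-.53)]);l=np.array([-e[1],e[0]])
a=(W[...,:2]-PIV)@e;b=(W[...,:2]-PIV)@l
m=(a>130)&(a<172)&(np.abs(b)<24)&(W[...,2]>103)&(W[...,2]<139)
print("end face a,b",m.sum(),np.percentile(a[m],[5,50,95]).round(1),np.percentile(b[m],[2,5,50,95,98]).round(1))
goal(s,-.57,29.5,107.8)
```

```text
10.8 [ 484.52331819 -151.89984108  107.76903544] [1.10513151 0.64463105 0.24553982]
end face a,b 164 [134.6 164.7 167.1] [-13.4 -12.6   0.2  17.2  17.4]
th -0.570 off 29.5 world [ 482.7 -158.1  107.8] shift [ 1.5  6.3 -0. ] turn [0.  0.  2.7]
```

View pics/c7.png

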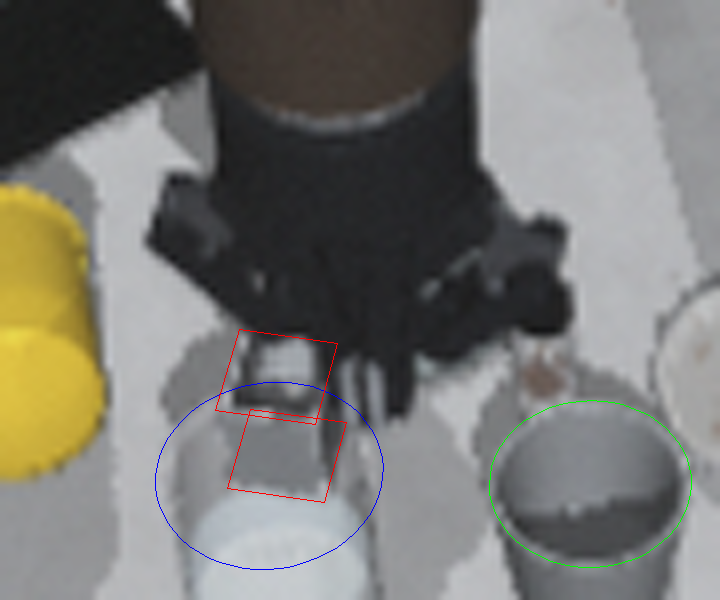

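The spout's bottom edge runs from (240,480) to (325,488), so the mouth is at about (470,−176) and the beaker centre at (467.5,−183). I'll push another 7.5 mm, then back off.

{"method": "apply_moves", "body": {"rows": [[[0,2,0],[0,0,1]],[[1,4,0],[0,0,2]],[[1,6,0],[0,0,2.5]],[[1,7.5,0],[0,0,3]],[[1,7.5,0],[0,0,3]],[[1,7.5,0],[0,0,3]],[[1,-5,0],[0,0,3]],[[1,-20,0],[0,0,3]],[[1,-35,0],[0,0,3]],[[1,-35,-40],[0,0,3]],[[1,-35,-80],[0,0,3]],[[1,-35,-110],[0,0,3]]]}}

```text
clock: 12.05
position: [504.5, -120.7, 220.3]
ee_rot: [0.959, -0.283, 0.001, -0.0]
contact_force: [0.6, 0.0, -0.1]
gripper_width: 0.2
```

{"method": "apply_moves", "body": {"rows": [[[0,-50,-50],[0,0,0]],[[0,-85,-85],[0,0,0]],[[0,-120,-110],[0,0,0]],[[0,-150,-110],[0,0,0]],[[0,-150,-110],[0,0,0]],[[0,-150,-110],[0,0,0]]]}}

```text
clock: 12.65
position: [585.0, 5.8, 327.0]
ee_rot: [0.959, -0.283, -0.001, 0.0]
contact_force: [0.6, -0.8, -1.0]
gripper_width: 0.0
```

Run:
```python
from h import *
from bench import arm
s=arm.read_state();print(s["clock"],s["position"],s["contact_force"])
im=snap("scene","s6");W=cloud(im)
overlay(im,-.57,(235,150,385,280),5.2,"pics/c8.png")
th=-.57;e=np.array([np.cos(th),np.sin(th)]);l=np.array([-e[1],e[0]])
for nm in("s6","w6"):
    if nm=="w6": W=cloud(snap("wrist","w6"))
    a=(W[...,:2]-PIV)@e;b=(W[...,:2]-PIV)@l
    m=(a>130)&(a<172)&(np.abs(b)<28)&(W[...,2]>103)&(W[...,2]<142)
    if m.sum()>5: print(nm,"end face a,b",m.sum(),np.percentile(a[m],[2,50,98]).round(1),np.percentile(b[m],[2,5,50,95,98]).round(1))
W0=cloud(load("scene1"));W=cloud(load("s6"))
for n,x,y,r,lo,hi in(("cup",488,-80,50,48,62),("dish",460,-10,60,8,24),("beaker",468,-184,50,20,90)):
    print(n,[W_[(np.hypot(W_[...,0]-x,W_[...,1]-y)<r)&(W_[...,2]>lo)&(W_[...,2]<hi)].mean(0).round(1) for W_ in(W0,W)])
```

```text
12.65 [584.96505975   5.79491439 326.97237592] [ 0.64209505 -0.84017062 -0.9642374 ]
s6 end face a,b 217 [131.2 163.2 167.3] [-15.3 -14.3   1.   15.7  15.9]
w6 end face a,b 1410 [130.8 150.3 166.3] [-15.2 -14.4  -0.5  15.9  16. ]
cup [array([486.2, -79.6,  54. ]), array([485.5, -79.3,  54. ])]
dish [array([455.5,   3.6,  15. ]), array([449.7,   2. ,  15.1])]
beaker [array([ 464.4, -183.8,   55.5]), array([ 472.8, -185.4,   52.5])]
```

View pics/c8.png

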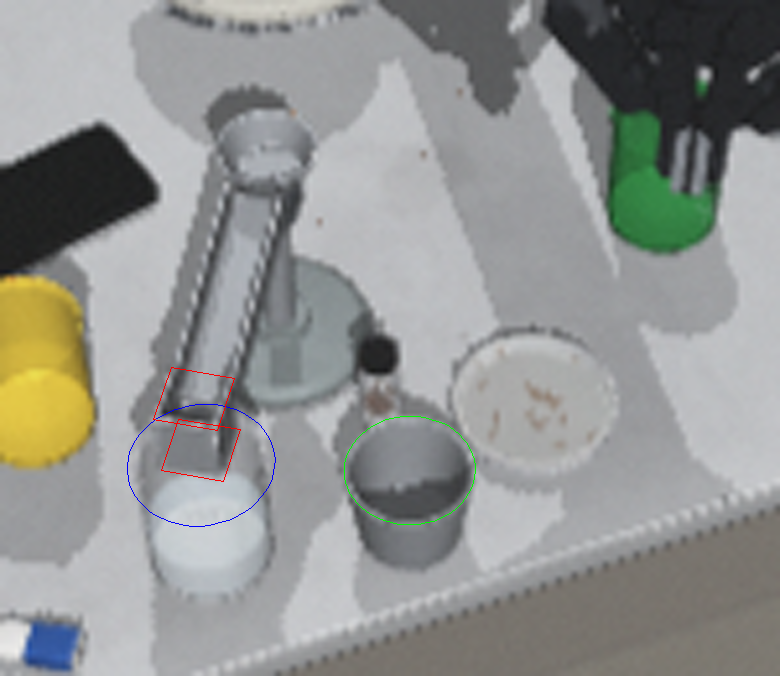

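The wrist and scene depth both put the spout at −0.57 rad. That makes the mouth about (467,−183) against the beaker at (467.5,−183). The receivers and vial_a are unmoved in the picture and the arm is clear.

```bash
python3 -c "
from bench import arm
print(arm.job_done())"
```

```text
the job is handed in; nothing more can be done
None
```

The job is handed in at about 13 s of the 72 s; no verdict is reported. I pushed the chute on its left side only, with the closed fingers. It stood over the steel cup for about 2.5 s, then I pushed it on to the beaker and drew the arm back clear.

- **At the cup:** the mouth measured about (487, −80) mm and the cup (489, −80.5).
- **At the beaker:** before hand-in, the mouth measured about (467, −183) mm and the beaker (467.5, −183). The scene and wrist cameras agreed on the spout's position. I did not check the chute's speed separately, but nothing was touching it.
- **Other things:** cup, beaker, dish and vial_a look unmoved in the last picture. The eraser, which was only partly in that crop, the label roll and vial_b were not checked again, but the arm worked well away from them.
- **Disagreements:** the drawn outline of the spout sat about 5 mm off in the scene picture, lower or outward along the chute. The beaker and dish depth averages changed by 6–9 mm between the first and last scene pictures. I put that down to the chute covering different parts of them and did not check it further.

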